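Erect the plaster casting box and lock it with its stop block

ROBOT

A 7-joint arm with a two-finger parallel gripper is mounted at the origin on the work surface. World frame = base frame: x ahead of the robot, y to its left, z up, the work surface at z = 0. Lengths are in m, angles in degrees, forces in N, time in s.
With the tool pointing down it reaches from about 0.4 to 0.85 m from the base axis. Payload 4.5 kg.
Tool frame: the origin (TCP) lies on the centre line of the jaws, within the pads' length; the fingertips stand 25 mm ahead of it and the grasp point (between the pads) lies 6 mm ahead of it; z points along the fingers, y is the line along which they close (so a half turn about z gives the same grasp; the last joint's range is limited). The gripper opens to 88 mm and grips with 3 to 60 N. Pads are 18 mm wide; open, the fingers measure 123 mm over their backs; the gripper's body (75 mm by 187 mm) begins 45 mm behind the grasp point.
Start: joints at [67.025, 39.483, -11.15, 89.685, 9.013, 51.709, -12.324], TCP at [0.263, -0.567, 0.264] pointing down, gripper open.
Joint ranges: [-172.22, 172.22], [-26.19, 119.32], [-84.43, 86.54], [7.71, 146.69], [-57.33, 237.33], [2.42, 119.75], [-152.13, 152.13]. Speed limits (degrees/s): [147.25, 147.25, 180, 180, 180, 180, 180].

INTERFACE

Orientations are given as a 3x3 rotation matrix whose columns are the frame's x, y, z axes.
In Python, from plant import bot gives the robot as it stands.
- The arm moves only by the tool drive_tool, never from a script. Its argument "commands" is a list that holds one entry, the list of rows, each a list of 7 numbers: the turn, a rotation vector about the tool's x, y, z in rad, then the shift along the tool's x, y, z in mm, then the opening, from 0 (shut) to 1 (fully open). In form: [[[ax, ay, az, dx, dy, dz, hand], ...]]. A call has exactly 5 rows; each row is the pose to reach, as a shift and turn from the pose commanded when the call began, along the tool's axes at that moment; what a row does not reach only later rows make up. A row lasts 1/8 s, in which the tool goes at most 62.5 mm and 10.7 degrees, less where a joint would pass 70% of its speed; a pose out of reach is approached as far as the arm can. A call with a gripper value outside its range is refused whole. The fingers move at their own pace and stop on an object; "squeeze" is the grip in N (left out, the last holds). Time passes only in rows, so rows that repeat a pose let the fingers close, or fill a call up. It gives the time, the measured TCP pose, the force, the opening and the grip force at its end, in the units of the state.
- bot.get_state(): the state, without advancing time (a new reading comes with each control period).
- bot.grab_frame(name): name is "scene" or "top" or "wrist"; returns a dict with "pixels" (384x512x3 uint8, red, green, blue), "z_map" (384x512 float32, m along the optical axis (not along the pixel's ray), 0 where there is no reading), "mtx" (3x3 intrinsics, pixels), "world_to_cam" (4x4, takes a point from world to camera coordinates). Camera axes: x right, y up, looking along -z (the intrinsics and any distortion apply to the point x, -y, -z); pixel columns grow to the right and rows downward; lengths in m; the calibration is good to about 2 mm. A picture is of the moment at which its call begins.
- bot.job_done(): hands the job in; it is judged then, once.
Trained networks look in the newest picture that a camera, given by its name, has taken for a name from the list of things; names that differ only in an ending like _2 or _b are one class to them, and where a whole thing is asked for, a point or a joint stands for the part that bears it (a point fixed in the world has none). Each returns a list of dicts, best first, with "p" (0 to 1); they miss things now and then, are a little off and sometimes report something else, mostly with a low value. They report only what shows in the picture. A call takes as long as a camera call.
- bot.search_frame(thing, camera): "at" ([row, column] in pixels, amid what is visible of it).
- bot.silhouettes(thing, camera): "mask" (384x512 bool, what is visible of it) and "at" ([row, column] in pixels, amid what is visible of it).
- bot.landmark_of(thing, camera): "at" ([row, column] in pixels: a listed point, or the origin of a listed thing).
The state is a dict: "t": time; "joints": joint angles; "qvel": joint speeds; "effort": joint torques, N m; "position": TCP position; "tool_rot": TCP orientation; "contact_force": force on the tool from outside, world axes, zero at the start; "moment": the same for the moment, N m; "grip_width": finger opening in m; "finger_force": force on a finger pad.
Only numpy, scipy, OpenCV 4.12 (cv2) and the standard library are available. Lean on these libraries where they do the work, as an engineer would, in place of code of your own. Each camera call takes 0.05 s, during which the arm holds its last target. There are 200 camera calls.

TASK

Put up the casting box around the white model for a plaster pour: swing the left and front boards (left and front as seen from the robot, front being nearest it) fully upright, then after both of them the right board, and last slide the blue stop block by its red fin all the way in against the right board. Don't bump the steel pouring frame above the box, and leave the model and the other things on the table where they are.

Things in the scene. Friction and masses are not known exactly. Their poses are not given: they have to be found in the camera images.
- station: the casting station, fixed: white base board 200 x 180 mm, 18 mm thick, with a fixed upright plywood board at the rear (far, +x) side, top 110 mm high, and an aluminium track 64 mm wide, 10 mm high on the right (-y) side. Origin: on the table, in the middle of the box; x away from the robot to the rear board, y to the left, z up
- left_board (a joint): how far the left board is raised, rad: 0 flat outwards, 1.571 upright at its stop. Plywood 10 mm thick, 148 mm long, reaching 92 mm from its hinge line to its yellow free edge. Hinge line (mid-thickness): along the station's x at y = +80 mm, x from -75 to +73 mm, 24 mm above the table. The stiff hinge stays where put; about 2 N at the free edge moves it
- right_board (a joint): how far the right board is raised, rad: 0 flat outwards, 1.571 upright at its stop. Plywood 10 mm thick, 148 mm long, reaching 92 mm from its hinge line to its yellow free edge. Hinge line (mid-thickness): along the station's x at y = -80 mm, x from -75 to +73 mm, 24 mm above the table. The stiff hinge stays where put; about 2 N at the free edge moves it
- front_board (a joint): how far the front board is raised, rad: 0 flat outwards, 1.571 upright at its stop. Plywood 10 mm thick, 172 mm long, reaching 92 mm from its hinge line to its yellow free edge. Hinge line (mid-thickness): along the station's y at x = -80 mm, y from -86 to +86 mm, 24 mm above the table. The stiff hinge stays where put; about 2 N at the free edge moves it
- left_board_edge (a point): middle of the free (yellow) edge of the left board, halfway through its thickness, 92 mm from the hinge line
- right_board_edge (a point): middle of the free (yellow) edge of the right board, halfway through its thickness, 92 mm from the hinge line
- front_board_edge (a point): middle of the free (yellow) edge of the front board, halfway through its thickness, 92 mm from the hinge line
- stop_block (a joint): how far the stop block has been slid in along the station's +y, m: 0 fully out, 0.070 fully home with its black rubber nose against the upright right board. Friction 2 N. Blue block 44 mm wide (x), 75 mm long (y), 22 mm high on the 10 mm high track, at station x = +40 mm; its nose at station y = -156 mm at joint 0, -86 mm at home
- stop_block_grip (a point): point in the stop block's red upright fin, 54 mm behind the nose, 60 mm above the table; the fin is 14 mm thick (x), 34 mm long (y) and stands from 32 to 70 mm above the table
- pour_frame: fixed rod frame over the box, with the station's origin and axes: steel rods 8 mm thick form a rectangle 215 mm above the table, sides at y = -95 and +95 mm, front at x = -95 mm, rear at x = +102 mm where two posts stand at the corners; cross rods carry an orange funnel 90 mm wide, 265 mm high. A vertical gripper at a raised board would hit the rods
- master: white glazed vase model standing loose in the middle of the box, 56 mm wide, 78 mm high; origin under its centre. Leave it alone
- brush: a brush 150 mm long lying near the front left corner of the station; leave it alone
- rib: a flat wooden potter's rib 110 x 50 x 6 mm lying near the front right corner of the station; leave it alone
- glaze_jar: blue glaze jar, 72 mm wide, 100 mm high, to the left; leave it alone
- mug: green mug, 76 mm wide, 90 mm high, to the right; leave it alone
- bowl: terracotta bowl, 120 mm wide, 55 mm high, to the right; leave it alone

How it is judged:
By the outcome, as a careful person would: the job done as asked, in the order asked, and still so for the second after the job is handed in, with the robot touching nothing.
It also fails if it takes over 69 s, if anything falls off the work surface, if the arm or the gripper's body presses on something with over 40 N, if the wrist force passes 120 N, or if a joint passes its speed limit or range.

## Working session

There is one attempt and no reset: what is moved stays moved. The work goes in short steps, Python scripts to look and compute and a tool call to move; the robot and the scene stay as the last step left them, time stands still between calls to the robot, and variables do not carry over. Pictures are saved under pics/ and viewed, at most 10 in all, crops included, and the job is handed in when it is done.

Besides the shell and the picture viewer there is one more tool, called after "Request:" by a JSON object that holds its "op" and its "data", one argument or row to a line. drive_tool: Moves the arm, as the interface text tells. Its arguments: {"type":"object","properties":{"commands":{"type":"array"},"squeeze":{"type":"number"}},"required":["commands"]}

```bash
ls; mkdir -p pics
cat > h.py <<'E'
import numpy as np, cv2
from plant import bot
def grab(n,save=None):
    f=bot.grab_frame(n)
    if save: cv2.imwrite('pics/'+save,f['pixels'][:,:,::-1])
    return f
def ray(f,at):
    r,c=at; d=np.linalg.inv(f['mtx'])@[c,r,1]; d=np.array([d[0],-d[1],-d[2]])
    T=np.linalg.inv(f['world_to_cam']); return T[:3,3],T[:3,:3]@d
def world(f,at):
    r,c=int(round(at[0])),int(round(at[1])); o,d=ray(f,at); return o+d*f['z_map'][r,c]
def tri(a,b):
    A=np.zeros((3,3));v=np.zeros(3)
    for o,d in (a,b):
        d=d/np.linalg.norm(d);P=np.eye(3)-np.outer(d,d);A+=P;v+=P@o
    return np.linalg.solve(A,v)
E
python3 - <<'E'
from h import *
np.set_printoptions(precision=4,suppress=True)
s=bot.get_state();print(s['t'],s['position'],s['tool_rot'].tolist() if hasattr(s['tool_rot'],'tolist') else s['tool_rot'])
fs={}
for n in('scene','top'):
    fs[n]=grab(n,n+'0.png')
names=['left_board_edge','right_board_edge','front_board_edge','stop_block_grip','station','pour_frame','master','brush','rib','glaze_jar','mug','bowl']
for k in names:
    R={}
    for n in fs:
        l=bot.landmark_of(k,n)
        if l:
            R[n]=l[0]['at'];print(k,n,np.round(l[0]['at'],1),round(l[0]['p'],2),'depthpt',world(fs[n],l[0]['at']))
    if len(R)==2: print('   tri',tri(ray(fs['scene'],R['scene']),ray(fs['top'],R['top'])))
E
```

```text
pics
0.0 [ 0.263  -0.5663  0.2629] [[0.9069016115838445, 0.4213415001879566, -0.0008984019077745461], [0.42134243023282725, -0.9069002642381029, 0.0015707356092578132], [-0.0001529448295493969, -0.001803037498555678, -0.9999983628304887]]
left_board_edge scene [233.2 281.8] 0.86 depthpt [0.5607 0.1485 0.033 ]
left_board_edge top [156.7 184.9] 0.89 depthpt [0.6075 0.2126 0.0881]
   tri [0.607  0.2106 0.0959]
right_board_edge scene [182.2 213.5] 0.76 depthpt [ 0.5617 -0.1895 -0.001 ]
right_board_edge top [165.2 307.5] 0.87 depthpt [ 0.5976 -0.0993  0.0576]
   tri [ 0.6013 -0.1017  0.0592]
front_board_edge scene [191.1 299.1] 0.77 depthpt [0.456  0.0781 0.0759]
front_board_edge top [220.  240.5] 0.71 depthpt [0.4523 0.069  0.0739]
   tri [0.4512 0.0701 0.0697]
stop_block_grip scene [180.3 193.3] 0.63 depthpt [ 0.6511 -0.132   0.068 ]
stop_block_grip top [148.1 324.8] 0.53 depthpt [ 0.6409 -0.1412  0.0704]
   tri [ 0.6443 -0.1439  0.059 ]
station scene [233.1 248.8] 0.93 depthpt [0.6164 0.0883 0.0181]
station top [165.4 244.1] 0.89 depthpt [0.5652 0.0555 0.2648]
   tri [ 0.602   0.0666 -
[... 242 characters left out ...]
77.9] 0.72 depthpt [0.418  0.2379 0.0159]
   tri [0.4157 0.2421 0.0037]
rib scene [186.1 275.5] 0.61 depthpt [0.478  0.0059 0.0602]
rib top [230.5 289.6] 0.85 depthpt [ 0.4271 -0.0604  0.0042]
   tri [ 0.4279 -0.061   0.0054]
glaze_jar scene [310.3 370.2] 0.68 depthpt [0.5668 0.4448 0.0443]
glaze_jar top [186.7 115.1] 0.67 depthpt [0.5288 0.3908 0.072 ]
   tri [ 0.5334  0.4188 -0.0012]
mug scene [155.6 182. ] 0.73 depthpt [ 0.5838 -0.3501  0.021 ]
mug top [182.9 409.4] 0.73 depthpt [ 0.5549 -0.3494  0.0891]
   tri [ 0.5662 -0.3857 -0.0018]
bowl scene [146.3 233.9] 0.86 depthpt [0.6327 0.0608 0.2511]
bowl top [244.5 399.5] 0.8 depthpt [ 0.3974 -0.354   0.0072]
   tri [ 0.3939 -0.3567 -0.0063]
```

```bash
python3 -c "
import cv2,numpy as np
a=cv2.imread('pics/scene0.png');b=cv2.imread('pics/top0.png')
cv2.imwrite('pics/both.png',cv2.resize(np.hstack([a,b]),(800,300)))"
```

```text
(no output)
```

View pics/scene0.png

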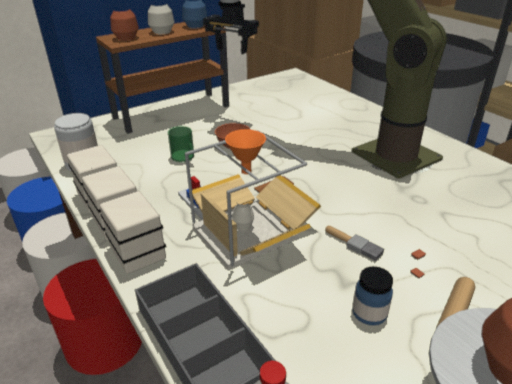

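View pics/top0.png

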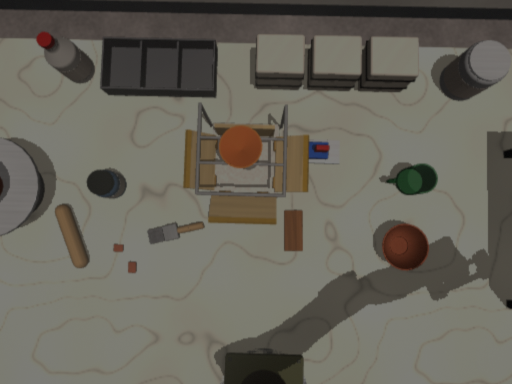

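The scene view shows the boards part-raised (left about 45°, right and front about 20–35°), with the frame over the box. The top view shows the front rod near row 195, the red fin at (148,322), the front edge at (220,240) and the rib at (230,292). Next I'll fit the frame and station pose from depth.

```bash
cat >> h.py <<'E'
def cloud(f):
    z=f['z_map'];r,c=np.mgrid[:z.shape[0],:z.shape[1]];d=np.linalg.inv(f['mtx'])@np.stack([c.ravel(),r.ravel(),np.ones(c.size)])
    p=np.stack([d[0],-d[1],-d[2]])*z.ravel();T=np.linalg.inv(f['world_to_cam'])
    return (T[:3,:3]@p+T[:3,3:]).T.reshape(*z.shape,3)
def Rz(zv,yv):
    zv=np.array(zv,float);zv/=np.linalg.norm(zv);yv=np.array(yv,float);yv-=zv*(yv@zv);yv/=np.linalg.norm(yv)
    return np.column_stack([np.cross(yv,zv),yv,zv])
def plan(p,R,cur=None):
    from scipy.spatial.transform import Rotation as Ro
    s=bot.get_state() if cur is None else cur;R0=np.array(s['tool_rot']);P0=np.array(s['position'])
    return np.round(Ro.from_matrix(R0.T@R).as_rotvec(),3),np.round(R0.T@(np.array(p)-P0)*1000,1)
E
python3 - <<'E'
from h import *
np.set_printoptions(precision=4,suppress=True)
s=bot.get_state();R0=np.array(s['tool_rot'])
f=grab('top');P=cloud(f);Q=P.reshape(-1,3)
m=(abs(Q[:,2]-.216)<.007)&(Q[:,0]>.42)&(Q[:,0]<.8)&(abs(Q[:,1]-.066)<.16)
q=Q[m];print('rod pts',len(q));r=cv2.minAreaRect(q[:,:2].astype(np.float32)*1000);print(r)
for lo,hi,ax in(((.45,.53),None,0),):
    a=q[(q[:,0]<.53)&(abs(q[:,1]-.066)<.08)];print('front rod fit',np.polyfit(a[:,1],a[:,0],1),len(a))
for y0 in(-.03,.16):
    a=q[(abs(q[:,1]-y0)<.02)&(q[:,0]>.53)];print('side rod',np.polyfit(a[:,0],a[:,1],1),len(a))
for k in('left_board','right_board','front_board'):
    l=bot.silhouettes(k,'top')
    if not l: print(k,'none');continue
    w=P[cv2.erode(l[0]['mask'].astype(np.uint8),np.ones((3,3)))>0];w=w[(w[:,2]>.02)&(w[:,2]<.13)]
    c=w.mean(0);n=np.linalg.svd(w-c)[2][2];n*=np.sign(n[2]);print(k,l[0]['p'],len(w),c,'normal',n,'angle',np.degrees(np.arccos(n[2])),'zmax',w[:,2].max())
f=grab('wrist');T=np.linalg.inv(f['world_to_cam']);print('cam in tool mm',R0.T@(T[:3,3]-s['position'])*1000,'look',R0.T@-T[:3,2])
E
```

```text
rod pts 1260
((608.3809814453125, 64.80340576171875), (198.01016235351562, 203.8164825439453), 89.7563247680664)
front rod fit [0.0051 0.5101] 273
side rod [-0.0114 -0.0218] 335
side rod [0.0055 0.1546] 338
left_board 0.86 1025 [0.6001 0.1813 0.063 ] normal [-0.0022 -0.6741  0.7387] angle 42.382844128067475 zmax 0.09144792823860703
right_board 0.87 1371 [ 0.6018 -0.0639  0.049 ] normal [0.0001 0.3942 0.919 ] angle 23.2154503909981 zmax 0.06723068761226347
front_board 0.6 1664 [0.4803 0.0649 0.0569] normal [ 0.5249 -0.0014  0.8512] angle 31.65913739844898 zmax 0.07959958313582916
cam in tool mm [  67.8524    0.9902 -122.1952] look [-0.265   0.      0.9642]
```

```bash
cat >> h.py <<'E'
S=np.array([.605,.065])
def pose(side,out,z,lat,tilt):
    """TCP pose; out = distance outward from box centre (mm), lat = station coordinate along the board, tilt from vertical"""
    t=np.radians(tilt);s,c=np.sin(t),np.cos(t)
    if side=='front': return [S[0]-out/1e3,S[1]+lat/1e3,z/1e3],Rz([s,0,-c],[0,-1,0])
    if side=='left': return [S[0]+lat/1e3,S[1]+out/1e3,z/1e3],Rz([0,-s,-c],[1,0,0])
    if side=='right': return [S[0]+lat/1e3,S[1]-out/1e3,z/1e3],Rz([0,s,-c],[1,0,0])
def chain(ts):
    cur=None
    for t in ts:
        p,R=pose(*t) if isinstance(t[0],str) else t
        print(t if isinstance(t[0],str) else p,*plan(p,R,cur)); cur=dict(position=p,tool_rot=R)
def st():
    s=bot.get_state();print(round(s['t'],2),np.round(s['position'],4),'z',np.round(np.array(s['tool_rot'])[:,2],3),'y',np.round(np.array(s['tool_rot'])[:,1],3),'F',np.round(s['contact_force'],1),'j',np.round(s['joints'],0))
E
python3 - <<'E'
from h import *
a=bot.get_state()
chain([([.33,-.28,.25],np.array(a['tool_rot'])),('front',235,200,0,20),('front',220,120,0,40),('front',182,66,0,40)])
E
```

```text
[0.33, -0.28, 0.25] [0. 0. 0.] [ 181.3 -232.1   13.7]
('front', 235, 200, 0, 20) [-0.076  0.344  0.43 ] [ 181.6 -296.    50. ]
('front', 220, 120, 0, 40) [0.    0.349 0.   ] [-13.3   0.   80.3]
('front', 182, 66, 0, 40) [0. 0. 0.] [-5.6  0.  65.8]
```

Request:
{"op": "drive_tool", "data": {
  "commands": [
    [[0,0,0,36,-46,3,0],[0,0,0,73,-93,5,0],[0,0,0,109,-139,8,0],[0,0,0,145,-186,11,0],[0,0,0,181,-232,14,0]]
  ],
  "squeeze": 20
}}

```text
t: 2.17
position: [0.3303, -0.2785, 0.2499]
tool_rot: [[0.907, 0.421, 0.001], [0.421, -0.907, -0.0], [0.001, 0.001, -1.0]]
contact_force: [0.6, -0.0, 0.8]
grip_width: 0.04
finger_force: 0.0
```

Request:
{"op": "drive_tool", "data": {
  "commands": [
    [[-0.01,0.06,0.07,31,-50,8,0],[-0.02,0.12,0.14,62,-100,17,0],[-0.04,0.17,0.22,92,-150,25,0],[-0.05,0.23,0.29,123,-200,33,0],[-0.06,0.28,0.36,154,-250,42,0]]
  ]
}}

```text
t: 2.8
position: [0.3517, -0.0609, 0.2405]
tool_rot: [[0.968, 0.145, 0.204], [0.146, -0.989, 0.013], [0.203, 0.017, -0.979]]
contact_force: [-0.9, -0.6, 0.1]
grip_width: 0.0004
finger_force: 0.0
```

Run:
```python
from h import *
st();chain([('front',215,120,0,40),('front',182,66,0,40)])
```

```text
2.8 [ 0.3517 -0.0609  0.2405] z [ 0.204  0.013 -0.979] y [ 0.145 -0.989  0.017] F [-0.9 -0.6  0.1] j [  3.  22.   0. 144. -34.   3. -44.]
('front', 215, 120, 0, 40) [-0.049  0.491  0.14 ] [  30.9 -121.1  127.4]
('front', 182, 66, 0, 40) [0. 0. 0.] [-9.4  0.  62.6]
```

```bash
cat > kin.py <<'E'
import numpy as np, itertools
from scipy.optimize import least_squares
from scipy.spatial.transform import Rotation as Ro
A=dict(q=[67.025,39.483,-11.15,89.685,9.013,51.709,-12.324],p=[.263,-.5663,.2629],R=[[0.9069016,0.4213415,-0.0008984],[0.4213424,-0.9069003,0.0015707],[-0.0001529,-0.001803,-0.9999984]])
AX='zyzyzyz'
def rots(q,sg,o):
    return [Ro.from_euler(a,s*x,degrees=True).as_matrix() for a,s,x in zip(AX,sg,q)]
def fkR(q,sg,o7):
    R=np.eye(3)
    for r in rots(q,sg,0): R=R@r
    return R@Ro.from_euler('z',o7,degrees=True).as_matrix()
def basis(q,sg):
    # columns multiply the lengths: d0(z), a-offsets and links
    R=np.eye(3);Rs=[]
    for r in rots(q,sg,0): R=R@r;Rs.append(R)
    e=np.eye(3)
    return np.column_stack([e[2],Rs[2]@e[2],Rs[2]@e[0],Rs[3]@e[0],Rs[4]@e[2],Rs[5]@e[0],Rs[6]@e[2]]) # d0,upper,elbow offs a,elbow offs b,forearm,wrist offset,tool
E
python3 - <<'E'
from kin import *; from h import *
s=bot.get_state();B=dict(q=s['joints'],p=s['position'],R=s['tool_rot'])
import pickle;pickle.dump([A,B],open('d.pkl','wb'))
best=[]
for sg in itertools.product([1,-1],repeat=7):
  for o in range(0,360,45):
    e=sum(np.linalg.norm(fkR(D['q'],sg,o)-np.array(D['R'])) for D in(A,B)); best.append((e,sg,o))
best.sort(key=lambda b:b[0])
for b in best[:4]:
    print(b)
    M=np.vstack([basis(D['q'],b[1]) for D in(A,B)]);y=np.concatenate([D['p'] for D in(A,B)])
    L,r,k,_=np.linalg.lstsq(M,y,rcond=1e-3);print(np.round(L,3),k,np.abs(M@L-y).max())
    L,_,k,_=np.linalg.lstsq(M[:,[0,1,4,6]],y,rcond=None);print(np.round(L,3),np.abs(M[:,[0,1,4,6]]@L-y).max())
E
```

```text
(np.float64(0.0026732554989564996), (-1, 1, -1, 1, -1, 1, -1), 90)
[-0.271  0.751 -0.16  -0.099  0.173 -0.076  0.115] 6 4.440892098500626e-16
[0.115 0.646 0.281 0.19 ] 0.04376887721412932
(np.float64(0.5640837679608534), (-1, 1, 1, 1, -1, 1, -1), 90)
[-0.206  0.33   0.152 -0.075  0.243 -0.052 -0.416] 6 5.551115123125783e-16
[-0.309  0.743  0.22  -0.107] 0.043607950482986824
(np.float64(0.579395587277657), (-1, -1, -1, -1, -1, -1, -1), 90)
[ 0.556 -0.818 -0.184 -0.032 -0.181 -0.088 -0.365] 6 5.551115123125783e-16
[ 0.577 -0.727 -0.214 -0.124] 0.042309416875658416
(np.float64(0.7512598286196611), (1, 1, 1, 1, 1, 1, -1), 180)
[ 2.835 -3.367  2.424  0.143  0.296  0.255 -1.834] 6 2.7755575615628914e-15
[ 5.09  -1.224  0.506  3.432] 0.32641926816399996
```

Run:
```python
from h import *
chain([([.38,.28,.26],pose('left',0,0,0,10)[1]),('left',240,200,-20,25),('left',172,74,-20,40)])
```

```text
[0.38, 0.28, 0.26] [ 0.036 -0.3   -1.431] [  81.  -332.8   -8.9]
('left', 240, 200, -20, 25) [ 0.    -0.262  0.   ] [ 35.  205.   54.7]
('left', 172, 74, -20, 40) [ 0.    -0.262  0.   ] [ -8.4   0.  142.9]
```

Request:
{"op": "drive_tool", "data": {
  "commands": [
    [[0,-0.05,-0.17,12,-50,-1,0],[0.01,-0.08,-0.34,24,-100,-3,0],[0.01,-0.12,-0.51,36,-150,-4,0],[0.02,-0.16,-0.68,49,-200,-5,0],[0.02,-0.2,-0.85,61,-250,-7,0]]
  ]
}}

```text
t: 3.42
position: [0.372, 0.1954, 0.2559]
tool_rot: [[0.612, 0.789, 0.044], [0.79, -0.61, -0.061], [-0.021, 0.072, -0.997]]
contact_force: [1.5, 1.0, -0.7]
grip_width: 0.0007
finger_force: 0.0
```

```bash
cat > log.py <<'E'
from kin import *; from h import *
import pickle
d=pickle.load(open('d.pkl','rb'));s=bot.get_state();d.append(dict(q=s['joints'],p=s['position'],R=s['tool_rot']));pickle.dump(d,open('d.pkl','wb'))
sg=(-1,1,-1,1,-1,1,-1)
M=np.vstack([basis(D['q'],sg) for D in d]);y=np.concatenate([D['p'] for D in d])
L,r,k,_=np.linalg.lstsq(M,y,rcond=1e-4);print('L',np.round(L,4),k,np.abs(M@L-y).max());st()
E
python3 log.py
python3 - <<'E'
from h import *
chain([('left',240,220,-20,20),('left',172,74,-20,40)])
E
```

```text
L [ 0.4095  0.5606 -0.0958 -0.0013  0.3227 -0.0941  0.4312] 7 0.0413194198153487
3.42 [0.372  0.1954 0.2559] z [ 0.044 -0.061 -0.997] y [ 0.789 -0.61   0.072] F [ 1.5  1.  -0.7] j [-55.  28.  27. 125. -16.  30. -54.]
('left', 240, 220, -20, 20) [-0.053 -0.292 -0.661] [217.8  98.8  38.4]
('left', 172, 74, -20, 40) [ 0.    -0.349  0.   ] [-14.    0.  160.5]
```

Request:
{"op": "drive_tool", "data": {
  "commands": [
    [[-0.01,-0.05,-0.13,44,20,4,0],[-0.02,-0.1,-0.26,87,40,10,0],[-0.03,-0.16,-0.4,131,59,18,0],[-0.04,-0.22,-0.53,174,79,28,0],[-0.053,-0.292,-0.661,218,99,38,0]]
  ]
}}

```text
t: 4.05
position: [0.5872, 0.3024, 0.2199]
tool_rot: [[0.002, 1.0, -0.002], [0.94, -0.002, -0.342], [-0.342, -0.001, -0.94]]
contact_force: [1.9, 0.4, 0.2]
grip_width: 0.0006
finger_force: 0.0
```

```bash
python3 log.py
python3 - <<'E'
from h import *
chain([('left',190,100,-20,40),('left',172,74,-20,40)])
E
```

```text
L [ 0.4745  0.5823 -0.1045  0.016   0.3481 -0.0919  0.4898] 7 0.04908932389999782
4.05 [0.5872 0.3024 0.2199] z [-0.002 -0.342 -0.94 ] y [ 1.    -0.002 -0.001] F [1.9 0.4 0.2] j [-48.  52.  21.  76.  -0.  65. -33.]
('left', 190, 100, -20, 40) [-0.002 -0.349 -0.001] [ -3.5  -1.9 128.9]
('left', 172, 74, -20, 40) [0. 0. 0.] [ 2.9  0.  31.5]
```

Request:
{"op": "drive_tool", "data": {
  "commands": [
    [[0,-0.09,0,-1,-1,32,0],[0,-0.18,0,-2,-2,64,0],[0,-0.26,0,-3,-2,97,0],[0,-0.349,0,-3,-2,129,0],[0,-0.349,0,-11,-2,158,0]]
  ]
}}

```text
t: 4.68
position: [0.5818, 0.2399, 0.0716]
tool_rot: [[-0.001, 1.0, -0.004], [0.768, -0.002, -0.641], [-0.641, -0.004, -0.768]]
contact_force: [-0.6, 0.2, 0.4]
grip_width: 0.0003
finger_force: 0.0
```

```bash
python3 log.py
python3 - <<'E'
from h import *
chain([('left',140,90,-20,45),('left',110,107,-20,50),('left',105,107,-20,50)])
E
```

```text
L [ 0.4279  0.5923 -0.1108  0.012   0.3431 -0.0953  0.4609] 7 0.04923975896648908
4.67 [0.5818 0.2399 0.0716] z [-0.004 -0.641 -0.768] y [ 1.    -0.002 -0.004] F [-0.6  0.2  0.4] j [-52.  69.  27.  77.   7.  61. -41.]
('left', 140, 90, -20, 45) [-0.004 -0.09   0.001] [-38.6   3.2   8.2]
('left', 110, 107, -20, 50) [ 0.    -0.087  0.   ] [-33.2   0.    9.2]
('left', 105, 107, -20, 50) [0. 0. 0.] [-3.2  0.   3.8]
```

Request:
{"op": "drive_tool", "data": {
  "commands": [
    [[0,-0.03,0,-15,1,3,0],[0,-0.07,0,-30,2,6,0],[0,-0.1,0,-44,2,9,0],[0,-0.14,0,-59,3,12,0],[-0.004,-0.175,0,-73,3,15,0]]
  ]
}}

```text
t: 5.3
position: [0.5867, 0.1734, 0.1102]
tool_rot: [[0.004, 1.0, 0.002], [0.647, -0.002, -0.763], [-0.763, 0.005, -0.647]]
contact_force: [-3.3, 23.6, -9.4]
grip_width: 0.0004
finger_force: 12.4
```

```bash
python3 log.py
python3 - <<'E'
from h import *
chain([('left',105,107,-20,50),('left',102,107,-20,50)])
f=grab('scene','sc1.png');cv2.imwrite('pics/sc1c.png',cv2.resize(f['pixels'][120:290,150:390,::-1],(800,567)))
E
```

```text
L [ 0.4115  0.5848 -0.0995  0.0121  0.3471 -0.0903  0.4285] 7 0.05155013171277367
5.3 [0.5867 0.1734 0.1102] z [ 0.002 -0.763 -0.647] y [ 1.    -0.002  0.005] F [-3.3 23.6 -9.4] j [-53.  70.  32.  81.  12.  63. -40.]
('left', 105, 107, -20, 50) [ 0.002 -0.005 -0.004] [ 0.2 -1.7  4.7]
('left', 102, 107, -20, 50) [0. 0. 0.] [-1.9  0.   2.3]
```

View pics/sc1c.png

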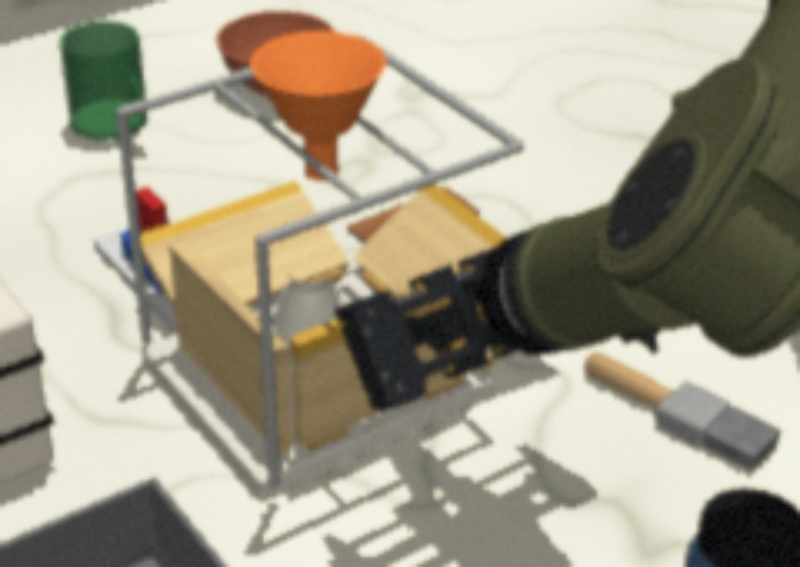

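Left board is against its stop: 25 N of reaction where the hinge needs only 2 N, and the crop shows it upright at about (330,340) under the fingers. I'll back out, and sort out the arm kinematics for the tight reach at the front.

Run:
```python
from h import *
chain([('left',165,150,-20,45),('left',235,220,-60,20)])
from kin import *; import pickle
d=pickle.load(open('d.pkl','rb'));sg=(-1,1,-1,1,-1,1,-1)
def full(q):
    R=np.eye(3);Rs=[]
    for r in rots(q,sg,0): R=R@r;Rs.append(R)
    e=np.eye(3);n=['0z']; c=[e[2]]
    for k,ax in((1,'xy'),(2,'xz'),(3,'xy'),(4,'xz'),(5,'xy'),(6,'xz'),(7,'xy')):
        for a in ax: n.append(f'{k}{a}');c.append(Rs[k-1][:,'xyz'.index(a)])
    return np.column_stack(c),n
M=np.vstack([full(D['q'])[0] for D in d]);n=full(d[0]['q'])[1];y=np.concatenate([D['p'] for D in d])
base=[n.index(k) for k in('0z','2z','4z','6z')];rest=[i for i in range(len(n)) if i not in base]
out=[]
for k in(1,2,3):
  for c in itertools.combinations(rest,k):
    A_=M[:,base+list(c)];L=np.linalg.lstsq(A_,y,rcond=None)[0];out.append((np.abs(A_@L-y).max(),[n[i] for i in base+list(c)],np.round(L,3)))
  out.sort(key=lambda o:o[0]);print(k,*out[:3],sep='\n')
```

```text
('left', 165, 150, -20, 45) [ 0.003  0.082 -0.003] [  5.3  -1.3 -68.5]
('left', 235, 220, -60, 20) [0.    0.436 0.   ] [ -0. -40. -99.]
1
(np.float64(0.005779826328255466), ['0z', '2z', '4z', '6z', '3y'], array([ 0.34 ,  0.57 ,  0.343,  0.304, -0.046]))
(np.float64(0.009385297897793743), ['0z', '2z', '4z', '6z', '1y'], array([ 0.36 ,  0.554,  0.348,  0.299, -0.043]))
(np.float64(0.01604305556075708), ['0z', '2z', '4z', '6z', '5y'], array([ 0.343,  0.595,  0.326,  0.34 , -0.044]))
2
(np.float64(0.0005449768959602252), ['0z', '2z', '4z', '6z', '1y', '3y'], array([ 0.346,  0.563,  0.345,  0.301, -0.019, -0.028]))
(np.float64(0.005246833919563043), ['0z', '2z', '4z', '6z', '1y', '5y'], array([ 0.351,  0.569,  0.339,  0.313, -0.029, -0.016]))
(np.float64(0.005308043791606876), ['0z', '2z', '4z', '6z', '3y', '6x'], array([ 0.341,  0.566,  0.342,  0.302, -0.046, -0.003]))
3
(np.float64(0.0005172061352955448), ['0z', '2z', '4z', '6z', '1y', '3y', '5x'], array([ 0.346,  0.563,  0.345,  0.301, -0.019, -0.028,  0.   ]))
(np.float64(0.0005252158238510107), ['0z', '2z', '4z', '6z', '1y', '3y', '7y'], array([ 0.346,  0.563,  0.345,  0.301, -0.019, -0.028,  0.   ]))
(np.float64(0.0005289198827123642), ['0z', '2z', '4z', '6z', '1y', '3y', '7x'], array([ 0.346,  0.563,  0.345,  0.301, -0.019, -0.028,  0.   ]))
```

Request:
{"op": "drive_tool", "data": {
  "commands": [
    [[0,0,0,1,0,-15,0],[0,0.02,0,2,0,-35,0],[0,0.08,0,5,-1,-68,0],[0,0.2,0,5,-14,-110,0],[0,0.35,0,5,-28,-150,0]]
  ]
}}

```text
t: 5.98
position: [0.558, 0.2916, 0.2051]
tool_rot: [[0.004, 1.0, 0.002], [0.869, -0.002, -0.494], [-0.494, 0.004, -0.869]]
contact_force: [-0.3, -0.1, -0.2]
grip_width: 0.0003
finger_force: 0.0
```

```bash
cat >> kin.py <<'E'
SG=(-1,1,-1,1,-1,1,-1)
LO=np.array([-172.22,-26.19,-84.43,7.71,-57.33,2.42,-152.13]);HI=np.array([172.22,119.32,86.54,146.69,237.33,119.75,152.13])
def fk(q):
    R=np.eye(3);Rs=[]
    for r in rots(q,SG,0): R=R@r;Rs.append(R)
    p=np.array([0,0,.346])-.019*Rs[0][:,1]+.563*Rs[1][:,2]-.028*Rs[2][:,1]+.345*Rs[3][:,2]+.301*Rs[5][:,2]
    return p,R@Ro.from_euler('z',90,degrees=True).as_matrix()
def ik(p,R,q0):
    def f(q):
        a,b=fk(q);return np.r_[(a-p)*10,Ro.from_matrix(b.T@R).as_rotvec()*3,(q-q0)*1e-5]
    s=least_squares(f,np.clip(q0,LO+.5,HI-.5),bounds=(LO+.3,HI-.3));a,b=fk(s.x)
    return s.x,np.linalg.norm(a-p)*1e3,np.degrees(np.linalg.norm(Ro.from_matrix(b.T@R).as_rotvec()))
E
python3 - <<'E'
from h import *; from kin import *
st();s=bot.get_state();q=np.array(s['joints']);print(fk(q)[0])
rng=np.random.default_rng(0)
for y in(1,-1):
  for tilt,out,z in((0,171,77),(10,171,77),(30,178,72),(20,110,100),(30,105,97),(40,107,105)):
    p,R=pose('front',out,z,0,tilt)
    if y==1:R=R@np.diag([-1,-1,1])
    best=None
    for i in range(12):
        q0=q if i==0 else rng.uniform(LO,HI);r=ik(np.array(p),R,q0)
        if best is None or r[1]+r[2]<best[1]+best[2]-.1:best=r
    print(180 if y==1 else 0,tilt,out,z,np.round(best[0]),np.round(best[1:],1))
E
```

```text
5.97 [0.558  0.2916 0.2051] z [ 0.002 -0.494 -0.869] y [ 1.    -0.002  0.004] F [-0.3 -0.1 -0.2] j [-54.  55.  26.  79.   3.  67. -37.]
[0.55857333 0.2907537  0.20412848]
180 0 171 77 [-10.  48.  -7. 129.  55.   6.  20.] [0. 0.]
180 10 171 77 [  6.  53. -38. 136. 110.  35. -38.] [0. 0.]
180 30 178 72 [ 18.  81. -84. 146. 109.  97. -39.] [23.4  4. ]
180 20 110 100 [  8.  52. -40. 135. 118.  40. -42.] [0. 0.]
180 30 105 97 [  7.  57. -43. 142. 132.  59. -57.] [0. 0.]
180 40 107 105 [ 19.  82. -84. 146. 121. 104. -36.] [9.2 1.4]
0 0 171 77 [-16.  48.   3. 129. -35.   3. -69.] [0. 0.]
0 10 171 77 [-25.  50.  13. 138. 203.  19.  50.] [0. 0.]
0 30 178 72 [ 18.  81. -84. 146. 109.  97. 141.] [23.4  4. ]
0 20 110 100 [-21.  48.   9. 136. 182.  23.  72.] [0. 0.]
0 30 105 97 [-20.  53.   3. 143. 170.  45.  80.] [0. 0.]
0 40 107 105 [ 19.  82. -84. 146. 121. 104. 144.] [9.2 1.4]
```

```bash
cat >> kin.py <<'E'
def zy(az,tilt,yaw):
    "tool z tilted by tilt toward azimuth az; tool y as near as can be to azimuth yaw"
    t,a,w=np.radians([tilt,az,yaw]);z=np.array([np.sin(t)*np.cos(a),np.sin(t)*np.sin(a),-np.cos(t)])
    y=np.array([np.cos(w),np.sin(w),0]);y-=z*(y@z);y/=np.linalg.norm(y);return np.column_stack([np.cross(y,z),y,z])
def track(q,wps,n=12,verbose=True):
    p,R=fk(q);ok=True
    for (p1,R1) in wps:
        p1=np.array(p1);rv=Ro.from_matrix(R.T@R1).as_rotvec()
        for k in range(1,n+1):
            pk=p+(p1-p)*k/n;Rk=R@Ro.from_rotvec(rv*k/n).as_matrix()
            q2,e,a=ik(pk,Rk,q);dq=np.abs(q2-q).max();q=q2
            if e>3 or a>2 or dq>40: print('  bad',k,np.round(pk,3),round(e,1),round(a,1),'dq',round(dq)) if verbose else 0; ok=False;break
        p,R=p1,R1;print(np.round(p1,3),np.round(q),ok)
        if not ok:break
    return q,ok
E
python3 - <<'E'
from h import *; from kin import *
q=np.array(bot.get_state()['joints'])
for yaw,seq in((90,(-90,-45,0)),(90,(90,45,0)),(-90,(-90,-45,0)),(-90,(90,45,0))):
    print('yaw',yaw,seq)
    w=[([.43,.25,.25],zy(seq[0],20,(0+yaw)/2 if yaw>0 else -45))]+[([.41,.065+.05*(1-i),.20],zy(a,20,yaw)) for i,a in enumerate(seq)]
    w+=[([.434,.065,.077],zy(0,12,yaw)),([.495,.065,.100],zy(0,25,yaw)),([.500,.065,.100],zy(0,28,yaw))]
    track(q,w)
E
```

```text
yaw 90 (-90, -45, 0)
[0.43 0.25 0.25] [-50.  37.  10. 104.  11.  53.  -6.] True
[0.41  0.115 0.2  ] [-33.  36.  -0. 122.  28.  37.  31.] True
[0.41  0.065 0.2  ] [-47.  36.  29. 138.  50.   3.  14.] True
[0.41  0.015 0.2  ] [  3.  32. -23. 146. 132.  23. -56.] True
[0.434 0.065 0.077] [ -3.  50. -23. 139. 131.  28. -58.] True
[0.495 0.065 0.1  ] [ -1.  51. -27. 139. 137.  41. -64.] True
[0.5   0.065 0.1  ] [ -1.  52. -28. 141. 140.  47. -66.] True
yaw 90 (90, 45, 0)
[0.43 0.25 0.25] [ -7.  32. -28. 120.  -8.  22.  21.] True
[0.41  0.115 0.2  ] [ 17.  38. -41. 129.  16.  15.  59.] True
  bad 8 [0.41  0.082 0.2  ] 0.0 0.0 dq 46
[0.41  0.065 0.2  ] [ 12.  34. -31. 137.  78.   3.   1.] False
yaw -90 (-90, -45, 0)
[0.43 0.25 0.25] [-66.  42.  38. 105. -10.  51. -69.] True
[0.41  0.115 0.2  ] [-61.  46.  48. 123. -26.  33. -88.] True
[0.41  0.065 0.2  ] [-51.  38.  35. 139. -57.   3. -58.] True
  bad 2 [0.41  0.057 0.2  ] 5.2 1.4 dq 2
[0.41  0.015 0.2  ] [-47.  36.  33. 138. -57.   3. -56.] False
yaw -90 (90, 45, 0)
[0.43 0.25 0.25] [-26.  30.   2. 120. -44.  28. -28.] True
[0.41  0.115 0.2  ] [ -8.  34.  -1. 130. -57.  23. -44.] True
  bad 9 [0.41  0.078 0.2  ] 4.5 1.3 dq 1
[0.41  0.065 0.2  ] [  7.  32. -22. 136. -57.   3. -42.] False
```

Run:
```python
from h import *; from kin import *
q=np.array(bot.get_state()['joints'])
for x,z,t in((.43,.14,25),(.43,.17,30),(.42,.14,25)):
    print(x,z,t)
    w=[([x,.25,.24],zy(-90,t,45)),([x,.12,z],zy(-90,t,90)),([x,.08,z],zy(-60,t,90)),([x,.065,z],zy(-30,t*.8,90)),([x,.065,z],zy(0,15,90)),([.434,.065,.077],zy(0,12,90)),([.5,.065,.100],zy(0,28,90))]
    track(q,w)
```

```text
0.43 0.14 25
[0.43 0.25 0.24] [-53.  40.  12. 103.  13.  56.  -9.] True
[0.43 0.12 0.14] [-37.  45.   2. 119.  33.  35.  25.] True
[0.43 0.08 0.14] [-52.  48.  30. 134.  50.   4.   8.] True
[0.43  0.065 0.14 ] [-22.  41.  -7. 141. 120.  25. -59.] True
[0.43  0.065 0.14 ] [ -8.  40. -17. 141. 132.  21. -61.] True
[0.434 0.065 0.077] [ -5.  50. -19. 139. 135.  26. -63.] True
[0.5   0.065 0.1  ] [ -3.  52. -25. 141. 143.  46. -69.] True
0.43 0.17 30
[0.43 0.25 0.24] [-56.  42.  14. 101.  14.  60. -12.] True
[0.43 0.12 0.17] [-39.  44.   3. 117.  32.  44.  25.] True
[0.43 0.08 0.17] [-54.  45.  28. 133.  56.  13.  -2.] True
[0.43  0.065 0.17 ] [-28.  38.  -2. 142. 120.  25. -61.] True
[0.43  0.065 0.17 ] [-12.  35.  -9. 140. 131.  13. -59.] True
[0.434 0.065 0.077] [ -6.  50. -18. 139. 137.  25. -65.] True
[0.5   0.065 0.1  ] [ -4.  51. -23. 141. 144.  45. -71.] True
0.42 0.14 25
[0.42 0.25 0.24] [-54.  39.  12. 104.  13.  55. -10.] True
[0.42 0.12 0.14] [-38.  45.   3. 120.  34.  35.  23.] True
[0.42 0.08 0.14] [-53.  48.  31. 135.  59.   3.  -3.] True
[0.42  0.065 0.14 ] [-22.  41.  -8. 142. 122.  27. -62.] True
[0.42  0.065 0.14 ] [ -8.  40. -17. 142. 133.  23. -64.] True
[0.434 0.065 0.077] [ -6.  50. -18. 139. 136.  26. -64.] True
[0.5   0.065 0.1  ] [ -3.  51. -24. 141. 144.  45. -70.] True
```

```bash
cat > n.py <<'E'
import sys
from h import *; from kin import *
st()
v=[float(a) for a in sys.argv[1:]]
w=[(list(np.array(v[i:i+3])/1e3),zy(*v[i+3:i+6])) for i in range(0,len(v),6)]
chain(w)
track(np.array(bot.get_state()['joints']),w)
E
python3 n.py 430 250 240 -90 30 45  430 120 170 -90 30 90
```

```text
5.97 [0.558  0.2916 0.2051] z [ 0.002 -0.494 -0.869] y [ 1.    -0.002  0.004] F [-0.3 -0.1 -0.2] j [-54.  55.  26.  79.   3.  67. -37.]
[np.float64(0.43), np.float64(0.25), np.float64(0.24)] [ 0.004 -0.005 -0.717] [ -53.9 -127.8  -10.1]
[np.float64(0.43), np.float64(0.12), np.float64(0.17)] [ 0.    -0.    -0.857] [-58.6 -50.8 125.6]
[0.43 0.25 0.24] [-56.  42.  14. 101.  14.  60. -12.] True
[0.43 0.12 0.17] [-39.  44.   3. 117.  32.  44.  25.] True
```

Request:
{"op": "drive_tool", "data": {
  "commands": [
    [[0,0,-0.15,-5,-30,-2,0],[0,0,-0.3,-14,-60,-4,0],[0,0,-0.45,-27,-90,-6,0],[0,0,-0.6,-40,-115,-8,0],[0,0,-0.717,-54,-128,-10,0]]
  ]
}}

```text
t: 6.6
position: [0.4291, 0.248, 0.2401]
tool_rot: [[-0.657, 0.754, 0.001], [0.653, 0.57, -0.498], [-0.376, -0.327, -0.867]]
contact_force: [0.4, 0.0, -0.2]
grip_width: 0.0006
finger_force: 0.0
```

Request:
{"op": "drive_tool", "data": {
  "commands": [
    [[0,0,-0.17,-12,-10,25,0],[0,0,-0.34,-24,-20,50,0],[0,0,-0.51,-35,-30,75,0],[0,0,-0.68,-47,-41,100,0],[0,0,-0.857,-59,-51,126,0]]
  ]
}}

```text
t: 7.22
position: [0.4309, 0.1169, 0.169]
tool_rot: [[-1.0, -0.003, 0.002], [-0.004, 0.867, -0.498], [-0.001, -0.498, -0.867]]
contact_force: [-0.2, -0.4, 0.0]
grip_width: 0.0005
finger_force: 0.0
```

```bash
python3 n.py  430 80 170 -60 30 90 430 65 170 -30 24 90 430 65 150 0 15 90
```

```text
7.22 [0.4309 0.1169 0.169 ] z [ 0.002 -0.498 -0.867] y [-0.003  0.867 -0.498] F [-0.2 -0.4  0. ] j [-39.  44.   4. 117.  32.  43.  25.]
[np.float64(0.43), np.float64(0.08), np.float64(0.17)] [-0.073 -0.246  0.134] [  1.1 -32.5  17.5]
[np.float64(0.43), np.float64(0.065), np.float64(0.17)] [-0.243 -0.083  0.028] [ -0.  -13.5   6.5]
[np.float64(0.43), np.float64(0.065), np.float64(0.15)] [-0.205  0.106 -0.011] [ 7.2  3.8 18.3]
[0.43 0.08 0.17] [-54.  45.  29. 133.  54.  12.  -0.] True
[0.43  0.065 0.17 ] [-28.  38.  -2. 142. 120.  25. -61.] True
[0.43  0.065 0.15 ] [-10.  39. -13. 140. 134.  18. -63.] True
```

Request:
{"op": "drive_tool", "data": {
  "commands": [
    [[-0.02,-0.05,0.03,0,-7,4,0],[-0.03,-0.1,0.06,0,-13,7,0],[-0.045,-0.15,0.08,1,-20,10,0],[-0.06,-0.2,0.11,1,-26,14,0],[-0.073,-0.246,0.134,1,-32,17,0]]
  ]
}}

```text
t: 7.85
position: [0.43, 0.0815, 0.1707]
tool_rot: [[-0.96, 0.127, 0.251], [0.006, 0.901, -0.433], [-0.281, -0.414, -0.866]]
contact_force: [1.2, 0.4, -0.6]
grip_width: 0.0003
finger_force: 0.0
```

```bash
python3 n.py 430 65 170 -30 24 90 430 65 150 0 15 90
```

```text
7.85 [0.43   0.0815 0.1707] z [ 0.251 -0.433 -0.866] y [ 0.127  0.901 -0.414] F [ 1.2  0.4 -0.6] j [-54.  45.  28. 133.  56.  12.  -2.]
[np.float64(0.43), np.float64(0.065), np.float64(0.17)] [-0.243 -0.08   0.021] [  0.1 -14.6   7.7]
[np.float64(0.43), np.float64(0.065), np.float64(0.15)] [-0.205  0.106 -0.011] [ 7.2  3.8 18.3]
[0.43  0.065 0.17 ] [-28.  38.  -1. 142. 120.  25. -62.] True
[0.43  0.065 0.15 ] [-10.  39. -13. 140. 134.  18. -63.] True
```

Request:
{"op": "drive_tool", "data": {
  "commands": [
    [[-0.06,-0.02,0,0,-4,2,0],[-0.12,-0.04,0.01,0,-7,4,0],[-0.18,-0.06,0.015,0,-11,6,0],[-0.243,-0.08,0.021,0,-15,8,0],[-0.243,-0.08,0.021,0,-15,8,0]]
  ]
}}

```text
t: 8.48
position: [0.4306, 0.0641, 0.1702]
tool_rot: [[-0.932, 0.073, 0.354], [0.0, 0.979, -0.202], [-0.361, -0.188, -0.913]]
contact_force: [0.1, -0.8, -0.9]
grip_width: 0.0003
finger_force: 0.0
```

```bash
python3 n.py 430 65 150 0 15 90 430 65 72 0 12 90 500 65 98 0 28 90
```

```text
8.47 [0.4306 0.0641 0.1702] z [ 0.354 -0.202 -0.913] y [ 0.073  0.979 -0.188] F [ 0.1 -0.8 -0.9] j [-28.  38.  -2. 142. 121.  25. -62.]
[np.float64(0.43), np.float64(0.065), np.float64(0.15)] [-0.203  0.107 -0.011] [ 7.9  4.6 18. ]
[np.float64(0.43), np.float64(0.065), np.float64(0.072)] [0.    0.052 0.   ] [20.2 -0.  75.3]
[np.float64(0.5), np.float64(0.065), np.float64(0.098)] [-0.    -0.279 -0.   ] [-73.9   0.  -10.9]
[0.43  0.065 0.15 ] [-10.  39. -12. 140. 134.  18. -63.] True
[0.43  0.065 0.072] [ -7.  50. -18. 140. 139.  27. -67.] True
[0.5   0.065 0.098] [ -4.  52. -22. 141. 145.  45. -72.] True
```

Request:
{"op": "drive_tool", "data": {
  "commands": [
    [[-0.05,0.03,0,3,1,3,0],[-0.1,0.05,0,6,2,7,0],[-0.15,0.08,-0.01,10,3,10,0],[-0.203,0.107,-0.011,15,5,14,0],[-0.203,0.107,-0.011,17,5,14,0]]
  ]
}}

```text
t: 9.1
position: [0.42, 0.0654, 0.1495]
tool_rot: [[-0.966, 0.003, 0.257], [0.002, 1.0, -0.004], [-0.257, -0.004, -0.966]]
contact_force: [0.6, 0.1, 0.2]
grip_width: 0.0004
finger_force: 0.0
```

```bash
python3 n.py 420 65 74 0 12 90 503 65 95 0 28 90
```

```text
9.1 [0.42   0.0654 0.1495] z [ 0.257 -0.004 -0.966] y [ 0.003  1.    -0.004] F [0.6 0.1 0.2] j [-10.  39. -14. 142. 135.  20. -65.]
[np.float64(0.42), np.float64(0.065), np.float64(0.074)] [-0.004  0.05  -0.002] [19.4 -0.1 72.9]
[np.float64(0.503), np.float64(0.065), np.float64(0.095)] [-0.    -0.279 -0.   ] [-85.6   0.   -3.3]
[0.42  0.065 0.074] [ -7.  50. -19. 141. 140.  28. -69.] True
[0.503 0.065 0.095] [ -5.  52. -22. 141. 146.  45. -72.] True
```

Request:
{"op": "drive_tool", "data": {
  "commands": [
    [[0,0.01,0,4,0,15,0],[0,0.02,0,8,0,29,0],[0,0.03,0,12,0,44,0],[0,0.04,0,16,0,58,0],[0,0.05,0,19,0,73,0]]
  ]
}}

```text
t: 9.72
position: [0.4194, 0.0669, 0.0733]
tool_rot: [[-0.978, -0.001, 0.207], [-0.002, 1.0, -0.004], [-0.207, -0.005, -0.978]]
contact_force: [0.2, 0.3, 0.0]
grip_width: 0.0005
finger_force: 0.0
```

Request:
{"op": "drive_tool", "data": {
  "commands": [
    [[0,-0.04,0,-16,0,-2,0],[0,-0.1,0,-33,0,-3,0],[0,-0.16,0,-50,0,-4,0],[0,-0.22,0,-67,0,-4,0],[0,-0.279,0,-83,0,-3,0]]
  ]
}}

```text
t: 10.35
position: [0.4987, 0.0668, 0.0945]
tool_rot: [[-0.884, -0.002, 0.468], [-0.003, 1.0, -0.003], [-0.468, -0.004, -0.884]]
contact_force: [-3.8, -0.6, -0.2]
grip_width: 0.0006
finger_force: 1.8
```

```bash
python3 n.py 507 65 95 0 28 90
python3 - <<'E'
from h import *
f=grab('scene');cv2.imwrite('pics/sc2c.png',cv2.resize(f['pixels'][100:290,150:410,::-1],(780,570)))
E
```

```text
10.35 [0.4987 0.0668 0.0945] z [ 0.468 -0.003 -0.884] y [-0.002  1.    -0.004] F [-3.8 -0.6 -0.2] j [ -5.  52. -22. 141. 146.  46. -73.]
[np.float64(0.507), np.float64(0.065), np.float64(0.095)] [-0.003 -0.002  0.003] [-7.6 -1.8  3.5]
[0.507 0.065 0.095] [ -4.  52. -21. 140. 146.  44. -72.] True
```

View pics/sc2c.png

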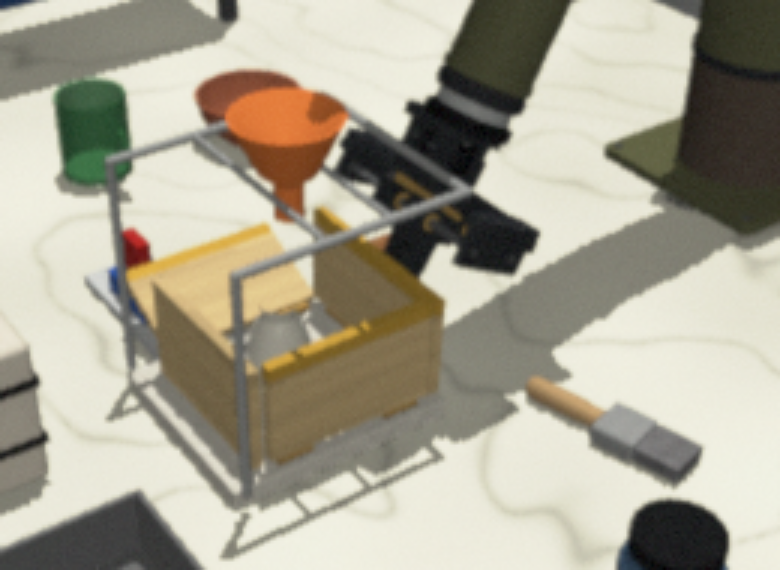

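The left board stands upright, with its yellow edge from (265,375) to (440,300). The front board is nearly upright at (375,255), and the 3.8 N I read is only hinge friction, so I'll press a few mm further.

Request:
{"op": "drive_tool", "data": {
  "commands": [
    [[0,0,0,-2,0,1,0],[0,0,0,-4,0,2,0],[0,0,0,-5,0,2,0],[0,0,0,-6,0,3,0],[0,0,0,-6,0,3,0]]
  ]
}}

```text
t: 11.02
position: [0.5012, 0.0668, 0.0932]
tool_rot: [[-0.889, -0.003, 0.458], [-0.005, 1.0, -0.001], [-0.458, -0.003, -0.889]]
contact_force: [-12.2, -1.6, 8.0]
grip_width: 0.0005
finger_force: 6.0
```

```bash
python3 n.py 450 65 130 0 20 90
```

```text
11.03 [0.5012 0.0668 0.0932] z [ 0.458 -0.001 -0.889] y [-0.003  1.    -0.003] F [-12.2  -1.6   8. ] j [ -5.  52. -21. 140. 145.  44. -72.]
[np.float64(0.45), np.float64(0.065), np.float64(0.13)] [-0.002  0.127  0.005] [ 28.6  -1.7 -56.1]
[0.45  0.065 0.13 ] [ -7.  43. -19. 142. 139.  30. -69.] True
```

Run:
```python
from h import *; from kin import *
st();q=np.array(bot.get_state()['joints'])
end=[([.5,-.25,.22],zy(90,30,0)),([.55,-.17,.12],zy(90,35,0)),([.55,-.122,.065],zy(90,35,0)),([.55,-.04,.107],zy(90,50,0))]
back=[([.44,.065,.14],zy(0,20,90))]
print('A');track(q,back+[([.43,.04,.2],zy(45,25,90)),([.43,-.05,.22],zy(90,30,70)),([.42,-.2,.25],zy(90,30,30))]+end)
print('B');track(q,back+[([.43,.04,.18],zy(-30,24,90)),([.43,.05,.18],zy(-60,28,90)),([.43,.06,.2],zy(-90,28,80)),([.4,-.1,.28],zy(-90,10,45)),([.4,-.2,.28],zy(90,10,20))]+end)
print('C');track(q,back+[([.43,.04,.18],zy(0,10,90)),([.41,-.02,.25],zy(45,5,60)),([.4,-.1,.28],zy(90,15,45)),([.4,-.2,.28],zy(90,25,20))]+end)
```

```text
11.03 [0.5012 0.0668 0.0932] z [ 0.458 -0.001 -0.889] y [-0.003  1.    -0.003] F [-12.2  -1.6   8. ] j [ -5.  52. -21. 140. 145.  44. -72.]
A
[0.44  0.065 0.14 ] [ -7.  42. -19. 143. 139.  30. -69.] True
[0.43 0.04 0.2 ] [ 23.  36. -37. 140. 157.  11. -68.] True
  bad 3 [0.43  0.017 0.205] 0.0 0.0 dq 62
[ 0.43 -0.05  0.22] [ 41.  42. -58. 134.  77.  16.   9.] False
B
[0.44  0.065 0.14 ] [ -7.  42. -19. 143. 139.  30. -69.] True
[0.43 0.04 0.18] [-24.  36.  -3. 143. 121.  25. -59.] True
[0.43 0.05 0.18] [-44.  40.  18. 135.  69.  17. -11.] True
[0.43 0.06 0.2 ] [-32.  38.   1. 121.  36.  42.  17.] True
[ 0.4  -0.1   0.28] [ -0.  22.   0. 125.  18.  34.  30.] True
[ 0.4  -0.2   0.28] [ 32.  27.  -8. 114.  -8.  43.  50.] True
[ 0.5  -0.25  0.22] [ 40.  46.  -9.  91. -21.  61.  45.] True
[ 0.55 -0.17  0.12] [ 35.  56. -14.  92. -26.  51.  45.] True
[ 0.55  -0.122  0.065] [ 32.  60. -16.  97. -28.  42.  47.] True
[ 0.55  -0.04   0.107] [ 36.  62. -25.  98. -34.  47.  49.] True
C
[0.44  0.065 0.14 ] [ -7.  42. -19. 143. 139.  30. -69.] True
[0.43 0.04 0.18] [ -5.  34. -12. 135.  77.   9.  -1.] True
[ 0.41 -0.02  0.25] [ 26.  28. -40. 127.  31.  30.  23.] True
[ 0.4  -0.1   0.28] [ 50.  32. -50. 119.  13.  42.  39.] True
[ 0.4  -0.2   0.28] [ 62.  38. -46. 108.   4.  53.  36.] True
[ 0.5  -0.25  0.22] [ 54.  50. -37.  90.   1.  60.  24.] True
[ 0.55 -0.17  0.12] [ 47.  61. -38.  91.   0.  49.  22.] True
[ 0.55  -0.122  0.065] [ 43.  64. -37.  96.   1.  39.  21.] True
[ 0.55  -0.04   0.107] [ 46.  68. -47.  97.  -6.  42.  23.] True
```

```bash
python3 n.py 440 65 140 0 20 90  430 40 180 0 10 90 410 -20 250 45 5 60
```

```text
11.03 [0.5012 0.0668 0.0932] z [ 0.458 -0.001 -0.889] y [-0.003  1.    -0.003] F [-12.2  -1.6   8. ] j [ -5.  52. -21. 140. 145.  44. -72.]
[np.float64(0.44), np.float64(0.065), np.float64(0.14)] [-0.002  0.127  0.005] [ 33.   -1.7 -69.6]
[np.float64(0.43), np.float64(0.04), np.float64(0.18)] [0.    0.175 0.   ] [ -4.3 -25.  -41. ]
[np.float64(0.41), np.float64(-0.02), np.float64(0.25)] [-0.031  0.126  0.527] [  7.5 -60.  -72.4]
[0.44  0.065 0.14 ] [ -7.  42. -19. 143. 139.  30. -69.] True
[0.43 0.04 0.18] [ -5.  34. -12. 135.  77.   9.  -1.] True
[ 0.41 -0.02  0.25] [ 26.  28. -40. 127.  31.  30.  23.] True
```

Request:
{"op": "drive_tool", "data": {
  "commands": [
    [[0,0,0,8,0,-12,0],[0,0.02,0,15,0,-26,0],[0,0.05,0,21,-1,-40,0],[0,0.09,0,27,-1,-55,0],[0,0.127,0,33,-2,-70,0]]
  ]
}}

```text
t: 11.65
position: [0.444, 0.0653, 0.1411]
tool_rot: [[-0.937, -0.0, 0.351], [-0.001, 1.0, -0.002], [-0.351, -0.002, -0.937]]
contact_force: [-0.2, -0.4, 0.8]
grip_width: 0.0004
finger_force: 0.0
```

Request:
{"op": "drive_tool", "data": {
  "commands": [
    [[0,0.03,0,-1,-5,-8,0],[0,0.07,0,-2,-10,-16,0],[0,0.1,0,-3,-15,-25,0],[0,0.14,0,-4,-20,-33,0],[0,0.175,0,-4,-25,-41,0]]
  ]
}}

```text
t: 12.28
position: [0.4331, 0.0405, 0.1767]
tool_rot: [[-0.981, -0.0, 0.196], [-0.002, 1.0, -0.006], [-0.196, -0.006, -0.981]]
contact_force: [-0.2, -1.0, 0.1]
grip_width: 0.0005
finger_force: 0.0
```

```bash
python3 n.py 410 -20 250 45 5 60 400 -100 280 90 15 45 420 -200 270 90 25 15
```

```text
12.28 [0.4331 0.0405 0.1767] z [ 0.196 -0.006 -0.981] y [-0.     1.    -0.006] F [-0.2 -1.   0.1] j [-13.  34.  -0. 136. 117.   4. -40.]
[np.float64(0.41), np.float64(-0.02), np.float64(0.25)] [-0.031  0.15   0.529] [  8.4 -61.  -76. ]
[np.float64(0.4), np.float64(-0.1), np.float64(0.28)] [-0.12   0.172  0.287] [-32.  -71.6 -35.4]
[np.float64(0.42), np.float64(-0.2), np.float64(0.27)] [-0.085  0.155  0.528] [-85.2 -54.5 -16.2]
[ 0.41 -0.02  0.25] [ 26.  28. -40. 127.  31.  30.  23.] True
[ 0.4  -0.1   0.28] [ 50.  32. -50. 119.  13.  42.  39.] True
[ 0.42 -0.2   0.27] [ 59.  39. -44. 106.   3.  53.  32.] True
```

Request:
{"op": "drive_tool", "data": {
  "commands": [
    [[0,0.03,0.11,2,-12,-15,0],[-0.01,0.06,0.21,3,-24,-30,0],[-0.02,0.09,0.32,5,-37,-46,0],[-0.025,0.12,0.43,7,-49,-61,0],[-0.031,0.15,0.529,8,-61,-76,0]]
  ]
}}

```text
t: 12.9
position: [0.4133, -0.019, 0.2442]
tool_rot: [[-0.913, 0.394, 0.108], [0.398, 0.917, 0.019], [-0.092, 0.06, -0.994]]
contact_force: [1.2, -1.4, -0.5]
grip_width: 0.0005
finger_force: 0.0
```

```bash
python3 n.py 400 -110 280 90 15 40 420 -210 270 90 25 5 530 -200 200 90 35 0 550 -150 110 90 35 0
```

```text
12.9 [ 0.4133 -0.019   0.2442] z [ 0.108  0.019 -0.994] y [0.394 0.917 0.06 ] F [ 1.2 -1.4 -0.5] j [ 20.  27. -34. 130.  38.  25.  22.]
[np.float64(0.4), np.float64(-0.11), np.float64(0.28)] [-0.13   0.235  0.492] [-27.3 -86.5 -38.7]
[np.float64(0.42), np.float64(-0.21), np.float64(0.27)] [-0.066  0.165  0.6  ] [-89.6 -46.9 -16.2]
[np.float64(0.53), np.float64(-0.2), np.float64(0.2)] [-0.007  0.174  0.079] [-29.2 108.   67.7]
[np.float64(0.55), np.float64(-0.15), np.float64(0.11)] [0. 0. 0.] [-10.7  20.  102.4]
[ 0.4  -0.11  0.28] [ 50.  31. -47. 118.  11.  42.  37.] True
[ 0.42 -0.21  0.27] [ 57.  39. -39. 105.   0.  53.  27.] True
[ 0.53 -0.2   0.2 ] [ 50.  54. -38.  90.  -3.  57.  24.] True
[ 0.55 -0.15  0.11] [ 45.  61. -37.  93.  -1.  46.  22.] True
```

Request:
{"op": "drive_tool", "data": {
  "commands": [
    [[-0.03,0.05,0.1,-5,-17,-8,0],[-0.05,0.09,0.2,-11,-35,-15,0],[-0.08,0.14,0.3,-16,-52,-23,0],[-0.1,0.19,0.4,-22,-69,-31,0],[-0.13,0.235,0.492,-27,-86,-39,0]]
  ]
}}

```text
t: 13.52
position: [0.401, -0.1104, 0.2803]
tool_rot: [[-0.63, 0.777, 0.003], [0.751, 0.608, 0.258], [0.199, 0.164, -0.966]]
contact_force: [0.5, -0.2, 0.1]
grip_width: 0.0003
finger_force: 0.0
```

Request:
{"op": "drive_tool", "data": {
  "commands": [
    [[-0.01,0.03,0.12,-18,-9,-3,0],[-0.03,0.07,0.24,-36,-19,-6,0],[-0.04,0.1,0.36,-54,-28,-10,0],[-0.05,0.13,0.48,-72,-38,-13,0],[-0.066,0.165,0.6,-90,-47,-16,0]]
  ]
}}

```text
t: 14.15
position: [0.4215, -0.2108, 0.2698]
tool_rot: [[-0.079, 0.997, 0.002], [0.904, 0.071, 0.421], [0.419, 0.035, -0.907]]
contact_force: [0.6, -0.4, 0.2]
grip_width: 0.0003
finger_force: 0.0
```

```bash
python3 n.py  550 -160 170 90 35 0 550 -122 64 90 35 0
python3 - <<'E'
from h import *
f=grab('top');P=cloud(f);Q=P.reshape(-1,3)
for k in('left_board','right_board','front_board'):
    l=bot.silhouettes(k,'top')
    if not l: print(k,'none');continue
    w=P[cv2.erode(l[0]['mask'].astype(np.uint8),np.ones((3,3)))>0];w=w[(w[:,2]>.02)&(w[:,2]<.13)]
    c=w.mean(0);n=np.linalg.svd(w-c)[2][2];n*=np.sign(n[2]);print(k,l[0]['p'],len(w),c,'normal',n,'zmax',w[:,2].max(),'ymin',w[:,1].min())
E
```

```text
14.15 [ 0.4215 -0.2108  0.2698] z [ 0.002  0.421 -0.907] y [0.997 0.071 0.035] F [ 0.6 -0.4  0.2] j [ 57.  39. -39. 105.   0.  53.  27.]
[np.float64(0.55), np.float64(-0.16), np.float64(0.17)] [-0.005  0.177  0.079] [ -6.1 128.2 112.1]
[np.float64(0.55), np.float64(-0.122), np.float64(0.064)] [0. 0. 0.] [-29.7  -0.  108.6]
[ 0.55 -0.16  0.17] [ 46.  56. -38.  92.  -3.  52.  22.] True
[ 0.55  -0.122  0.064] [ 43.  64. -36.  96.  -1.  39.  22.] True
left_board 0.94 258 [0.5976482  0.1416608  0.10072045] normal [-0.0075805  -0.99787934  0.06464801] zmax 0.12064395683671503 ymin 0.13935314372871177
right_board 0.68 1357 [ 0.60149143 -0.06459705  0.04929116] normal [8.10452695e-04 3.93011785e-01 9.19533077e-01] zmax 0.0663624709412558 ymin -0.09786855614842775
front_board 0.69 87 [0.52612009 0.07031741 0.11454959] normal [-0.85247939  0.0160432   0.52251459] zmax 0.11884894807740842 ymin -0.012365168480778285
```

Request:
{"op": "drive_tool", "data": {
  "commands": [
    [[0,0.035,0.02,-1,26,22,0],[0,0.07,0.03,-2,51,45,0],[0,0.106,0.05,-4,77,67,0],[0,0.14,0.063,-5,103,90,0],[-0.005,0.177,0.079,-6,128,112,0]]
  ]
}}

```text
t: 14.98
position: [0.55, -0.1562, 0.1698]
tool_rot: [[-0.007, 1.0, -0.004], [0.818, 0.008, 0.576], [0.576, 0.001, -0.818]]
contact_force: [0.1, -0.4, -0.5]
grip_width: 0.0004
finger_force: 0.0
```

```bash
python3 n.py  550 -126 65 90 35 0
python3 - <<'E'
from h import *
chain([pose('right',190,65,-55,35),pose('right',150,85,-55,42),pose('right',108,107,-55,50)])
E
```

```text
14.97 [ 0.55   -0.1562  0.1698] z [-0.004  0.576 -0.818] y [1.    0.008 0.001] F [ 0.1 -0.4 -0.5] j [ 46.  56. -38.  92.  -3.  52.  22.]
[np.float64(0.55), np.float64(-0.126), np.float64(0.065)] [-0.004 -0.002  0.007] [-3.560e+01  1.000e-01  1.031e+02]
[ 0.55  -0.126  0.065] [ 43.  64. -36.  96.  -1.  40.  22.] True
[np.float64(0.5499999999999999), np.float64(-0.125), 0.065] [-0.004 -0.002  0.007] [-3.480e+01  1.000e-01  1.037e+02]
[np.float64(0.5499999999999999), np.float64(-0.08499999999999999), 0.085] [0.    0.122 0.   ] [44.2  0.   6.6]
[np.float64(0.5499999999999999), np.float64(-0.043), 0.107] [0.   0.14 0.  ] [45.9  0.  11.8]
```

Request:
{"op": "drive_tool", "data": {
  "commands": [
    [[0,0,0,-9,0,21,0],[0,0,0,-17,0,42,0],[0,0,0,-24,0,63,0],[0,0,0,-30,0,84,0],[-0.004,-0.002,0.007,-35,0,103,0]]
  ]
}}

```text
t: 15.6
position: [0.549, -0.1261, 0.0654]
tool_rot: [[0.0, 1.0, 0.001], [0.819, -0.0, 0.573], [0.573, 0.001, -0.819]]
contact_force: [1.2, -0.6, -0.5]
grip_width: 0.0007
finger_force: 0.0
```

Request:
{"op": "drive_tool", "data": {
  "commands": [
    [[0,0.05,0,18,0,0,0],[0,0.1,0,36,0,2,0],[0,0.16,0,55,0,5,0],[0,0.21,0,73,0,9,0],[0,0.262,0,88,0,12,0]]
  ]
}}

```text
t: 16.23
position: [0.5494, -0.048, 0.1066]
tool_rot: [[0.003, 1.0, 0.003], [0.641, -0.004, 0.768], [0.768, -0.0, -0.641]]
contact_force: [0.2, -2.0, -1.6]
grip_width: 0.0007
finger_force: 1.1
```

```bash
st(){ :; }
python3 - <<'E'
from h import *
st();chain([pose('right',108,107,-55,50),pose('right',104,107,-55,50)])
f=grab('scene');cv2.imwrite('pics/sc3c.png',cv2.resize(f['pixels'][100:290,150:410,::-1],(780,570)))
E
```

```text
16.23 [ 0.5494 -0.048   0.1066] z [ 0.003  0.768 -0.641] y [ 1.    -0.004 -0.   ] F [ 0.2 -2.  -1.6] j [ 47.  68. -46.  97.  -8.  42.  25.]
[np.float64(0.5499999999999999), np.float64(-0.043), 0.107] [ 0.003 -0.003 -0.003] [3.6 0.5 3.6]
[np.float64(0.5499999999999999), np.float64(-0.03899999999999999), 0.107] [0. 0. 0.] [2.6 0.  3.1]
```

View pics/sc3c.png

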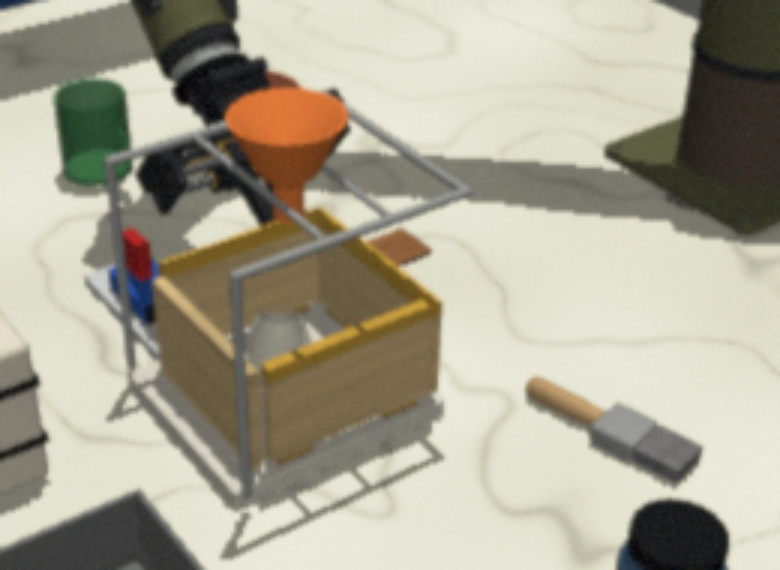

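The front and left boards are upright and the right one is nearly there, with its top edge from (160,270) to (320,215). I'll press it home.

Request:
{"op": "drive_tool", "data": {
  "commands": [
    [[0,0,0,2,0,2,0],[0,0,0,3,0,4,0],[0,0,0,5,0,5,0],[0,0,0,5,0,6,0],[0,0,0,5,0,6,0]]
  ]
}}

```text
t: 16.9
position: [0.5492, -0.0449, 0.1054]
tool_rot: [[0.005, 1.0, 0.004], [0.647, -0.006, 0.763], [0.763, -0.001, -0.647]]
contact_force: [-4.6, -14.7, 8.2]
grip_width: 0.0009
finger_force: 7.6
```

```bash
python3 n.py 555 -125 165 90 45 0 645 -205 130 90 40 0 645 -149 63 90 40 0 645 -79 63 90 40 0
```

```text
16.9 [ 0.5492 -0.0449  0.1054] z [ 0.004  0.763 -0.647] y [ 1.    -0.006 -0.001] F [ -4.6 -14.7   8.2] j [ 46.  68. -46.  98.  -8.  42.  24.]
[np.float64(0.555), np.float64(-0.125), np.float64(0.165)] [ 0.004 -0.082 -0.005] [ -6.3   6.2 -99.6]
[np.float64(0.645), np.float64(-0.205), np.float64(0.13)] [ 0.    -0.087 -0.   ] [-81.3  90.  -31.8]
[np.float64(0.645), np.float64(-0.149), np.float64(0.063)] [0. 0. 0.] [-0.2 -0.  87.3]
[np.float64(0.645), np.float64(-0.079), np.float64(0.063)] [0. 0. 0.] [53.6 -0.  45. ]
[ 0.555 -0.125  0.165] [ 49.  61. -44.  91.  -6.  54.  23.] True
[ 0.645 -0.205  0.13 ] [ 44.  68. -38.  68.  -2.  66.  22.] True
[ 0.645 -0.149  0.063] [ 41.  71. -38.  74.  -1.  56.  22.] True
[ 0.645 -0.079  0.063] [ 37.  70. -39.  81.  -2.  48.  19.] True
```

Request:
{"op": "drive_tool", "data": {
  "commands": [
    [[0,0,0,-3,0,-12,0],[0,0,0,-4,1,-30,0],[0,-0.03,0,-5,3,-52,0],[0,-0.06,0,-6,5,-76,0],[0,-0.082,0,-6,6,-100,0.3]]
  ]
}}

```text
t: 17.52
position: [0.555, -0.1213, 0.1662]
tool_rot: [[0.003, 1.0, 0.001], [0.704, -0.002, 0.711], [0.711, -0.001, -0.704]]
contact_force: [0.5, -0.5, -0.6]
grip_width: 0.0084
finger_force: 0.0
```

Request:
{"op": "drive_tool", "data": {
  "commands": [
    [[0,-0.02,0,-16,18,-6,0.6],[0,-0.04,0,-32,36,-13,0.6],[0,-0.06,0,-50,54,-19,0.6],[0,-0.087,0,-66,72,-26,0.6],[0,-0.087,0,-81,90,-32,0.6]]
  ]
}}

```text
t: 18.15
position: [0.6454, -0.2008, 0.1308]
tool_rot: [[0.002, 1.0, 0.0], [0.762, -0.002, 0.647], [0.647, -0.001, -0.762]]
contact_force: [0.2, -0.3, 0.1]
grip_width: 0.0529
finger_force: 0.0
```

```bash
python3 n.py 645 -149 63 90 40 0
python3 - <<'E'
from h import *
np.set_printoptions(precision=4,suppress=True)
F={n:grab(n) for n in('wrist','scene','top')};A={}
for n in F:
    l=bot.landmark_of('stop_block_grip',n)
    if l:A[n]=ray(F[n],l[0]['at']);print(n,l[0]['at'],l[0]['p'])
k=list(A)
for i in range(len(k)):
    for j in range(i):print(k[i],k[j],tri(A[k[i]],A[k[j]]))
a=cv2.resize(F['wrist']['pixels'][:,:,::-1],(400,300));P=F['scene']['pixels'][100:290,150:403,::-1]
cv2.imwrite('pics/w4.png',np.hstack([a,cv2.resize(P,(400,300))]))
E
```

```text
18.15 [ 0.6454 -0.2008  0.1308] z [ 0.     0.647 -0.762] y [ 1.    -0.002 -0.001] F [ 0.2 -0.3  0.1] j [ 44.  68. -39.  68.  -2.  66.  22.]
[np.float64(0.645), np.float64(-0.149), np.float64(0.063)] [ 0.    -0.006 -0.002] [-4.4 -0.4 85.2]
[ 0.645 -0.149  0.063] [ 41.  71. -38.  74.  -1.  56.  22.] True
wrist [197.7, 254.4] 0.8
scene [242.7, 352.2] 0.74
top [145.8, 325.0] 0.85
scene wrist [ 0.4967  0.0742 -0.1219]
top wrist [ 0.6458 -0.1414  0.0731]
top scene [0.5291 0.0543 0.0554]
```

View pics/w4.png

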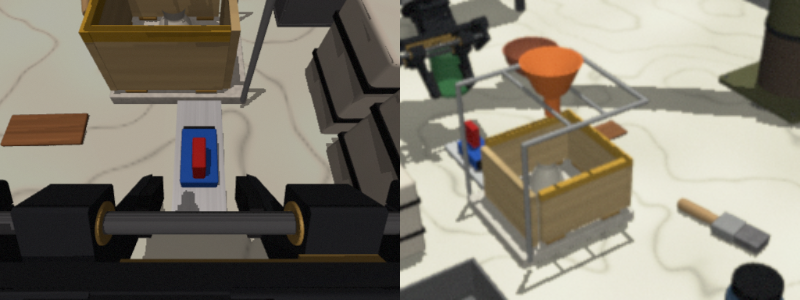

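The wrist view shows the fin centred between the open jaws at (199,155). The crop beside it shows the three boards upright. The scene-camera hit was the brush, so I'm ignoring it; the top and wrist pair agrees with the station fit.

Request:
{"op": "drive_tool", "data": {
  "commands": [
    [[0,0,0,0,0,20,0.6],[0,0,0,0,0,40,0.6],[0,0,0,0,0,60,0.6],[0,0,0,-1,0,75,0.6],[0,0,0,-1,0,84,0.6]]
  ]
}}

```text
t: 19.08
position: [0.6442, -0.1476, 0.065]
tool_rot: [[0.004, 1.0, 0.0], [0.763, -0.003, 0.647], [0.647, -0.002, -0.763]]
contact_force: [-0.4, 0.9, -0.1]
grip_width: 0.0529
finger_force: 0.0
```

Request:
{"op": "drive_tool", "data": {
  "commands": [
    [[0,0,0,0,0,0,0.3],[0,0,0,0,0,0,0.05],[0,0,0,0,0,0,0],[0,0,0,0,0,0,0],[0,0,0,0,0,0,0]]
  ],
  "squeeze": 20
}}

```text
t: 19.7
position: [0.6451, -0.1487, 0.0655]
tool_rot: [[0.004, 1.0, 0.002], [0.763, -0.004, 0.646], [0.646, -0.001, -0.763]]
contact_force: [0.1, -0.2, 1.0]
grip_width: 0.014
finger_force: 20.0
```

```bash
python3 n.py 645 -112 66 90 40 0 645 -77 66 90 40 0
```

```text
19.7 [ 0.6451 -0.1487  0.0655] z [ 0.002  0.646 -0.763] y [ 1.    -0.004 -0.001] F [ 0.1 -0.2  1. ] j [ 41.  71. -38.  74.  -1.  56.  22.]
[np.float64(0.645), np.float64(-0.112), np.float64(0.066)] [ 0.002 -0.005 -0.004] [28.3 -0.3 23.4]
[np.float64(0.645), np.float64(-0.077), np.float64(0.066)] [0. 0. 0.] [26.8 -0.  22.5]
[ 0.645 -0.112  0.066] [ 39.  70. -39.  78.  -2.  52.  20.] True
[ 0.645 -0.077  0.066] [ 37.  70. -39.  81.  -2.  48.  19.] True
```

Request:
{"op": "drive_tool", "data": {
  "commands": [
    [[0,0,0,10,0,8.5,0],[0,0,0,20,0,17,0],[0,0,0,30.5,0,25.5,0],[0,0,0,40,0,34,0],[0,0,0,50,0,42,0]]
  ]
}}

```text
t: 20.32
position: [0.6453, -0.0859, 0.0652]
tool_rot: [[0.004, 1.0, 0.003], [0.767, -0.005, 0.642], [0.642, -0.0, -0.767]]
contact_force: [-5.6, -24.0, 15.4]
grip_width: 0.0137
finger_force: 20.0
```

Request:
{"op": "drive_tool", "data": {
  "commands": [
    [[0,0,0,1.5,0,1,0],[0,0,0,3,0,2.5,0],[0,0,0,4.5,0,4,0],[0,0,0,5.5,0,4.5,0],[0,0,0,5.5,0,4.5,0]]
  ]
}}

```text
t: 20.95
position: [0.6453, -0.0849, 0.0651]
tool_rot: [[0.008, 1.0, 0.006], [0.771, -0.01, 0.637], [0.637, -0.0, -0.771]]
contact_force: [-4.6, -22.8, 14.6]
grip_width: 0.014
finger_force: 20.0
```

Run:
```python
from h import *
F={n:grab(n) for n in('wrist','top')};P=cloud(F['top'])
w=F['wrist']['pixels'][:,:,::-1];t=F['top']['pixels'][110:210,180:350,::-1]
cv2.imwrite('pics/w5.png',np.hstack([cv2.resize(w,(400,300)),cv2.resize(t,(400,300))]))
l=bot.silhouettes('stop_block','top')
if l:
    q=P[l[0]['mask']];print(l[0]['p'],len(q),np.percentile(q[:,1],[2,50,98]),np.percentile(q[:,2],[5,50,95]))
```

```text
0.71 276 [-0.01701793  0.06544871  0.14806484] [0.11199069 0.11480501 0.11736581]
```

View pics/w5.png

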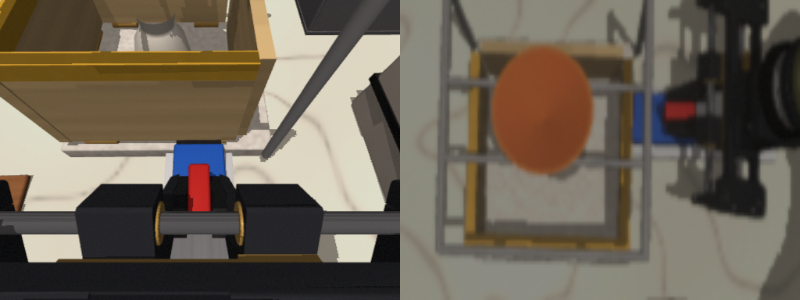

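The wrist view shows the blue block's nose at the foot of the right board, around (198,143), and the top view shows no gap. I'll release, back off and measure.

Request:
{"op": "drive_tool", "data": {
  "commands": [
    [[0,0,0,-3,0,-3,0],[0,0,0,-3,0,-3,0],[0,0,0,-3,0,-3,0.5],[0,0,0,-3,0,-3,0.6],[0,0,0,-3,0,-3,0.6]]
  ]
}}

```text
t: 21.72
position: [0.6446, -0.0787, 0.0659]
tool_rot: [[0.003, 1.0, -0.0], [0.762, -0.002, 0.648], [0.648, -0.002, -0.762]]
contact_force: [-0.5, 0.2, 0.6]
grip_width: 0.0419
finger_force: 0.0
```

Request:
{"op": "drive_tool", "data": {
  "commands": [
    [[0,0,0,0,0,0,0.6],[0,0,0,0,0,-20,0.6],[0,0,0,0,0,-45,0.6],[0,0,0,0,0,-80,0.6],[0,0,0,0,0,-120,0.6]]
  ]
}}

```text
t: 22.35
position: [0.6444, -0.1577, 0.1581]
tool_rot: [[0.004, 1.0, -0.0], [0.762, -0.003, 0.647], [0.647, -0.003, -0.762]]
contact_force: [0.6, -0.6, -0.0]
grip_width: 0.0531
finger_force: 0.0
```

Run:
```python
from h import *
st()
F={n:grab(n) for n in('wrist','top','scene')}
for n in('top','wrist'):
    P=cloud(F[n]);x=F[n]['pixels'].astype(int);red=(x[...,0]>110)&(x[...,1]<50)&(x[...,2]<60)
    blue=(x[...,2]>90)&(x[...,0]<60)
    for nm,m in(('red',red),('blue',blue)):
        q=P[m&(abs(P[...,0]-.645)<.04)&(P[...,1]<0.0)&(P[...,1]>-.25)&(P[...,2]>.02)&(P[...,2]<.09)]
        if len(q):print(n,nm,len(q),'y',np.round(np.percentile(q[:,1],[1,50,99]),4),'z',np.round(np.percentile(q[:,2],[5,95]),3))
w=F['wrist']['pixels'][:,:,::-1];t=F['scene']['pixels'][110:270,180:390,::-1]
cv2.imwrite('pics/w6.png',np.hstack([cv2.resize(w,(400,300)),cv2.resize(t,(400,300))]))
```

```text
22.35 [ 0.6444 -0.1577  0.1581] z [-0.     0.647 -0.762] y [ 1.    -0.003 -0.003] F [ 0.6 -0.6 -0. ] j [ 42.  64. -40.  73.  -3.  63.  19.]
top red 48 y [-0.0883 -0.0741 -0.0599] z [0.067 0.071]
top blue 195 y [-0.0927 -0.0577 -0.0263] z [0.027 0.033]
wrist red 459 y [-0.0933 -0.078  -0.0615] z [0.07  0.072]
wrist blue 1625 y [-0.0972 -0.0633 -0.0281] z [0.032 0.034]
```

View pics/w6.png

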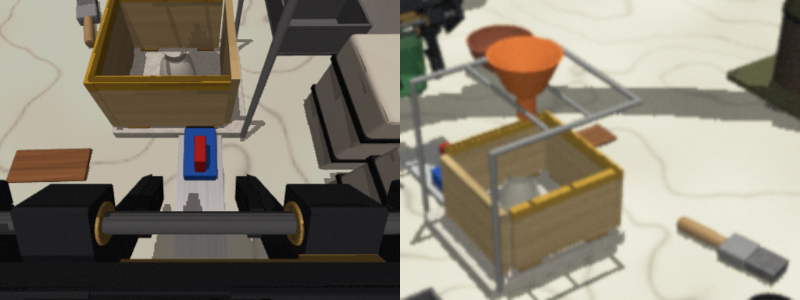

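Run:
```python
from h import *
f=grab('top');P=cloud(f).reshape(-1,3);q=P[(P[:,2]>.11)&(P[:,2]<.122)]-[.605,.065,0]
def rep(n,m,a):
    v=q[m][:,a]*1e3;print(n,len(v),np.round(np.percentile(v,[3,50,97]),1),'zmax',round(q[m][:,2].max(),4))
rep('left',(abs(q[:,0])<.06)&(abs(q[:,1]-.08)<.03),1)
rep('right',(abs(q[:,0])<.06)&(abs(q[:,1]+.08)<.03),1)
rep('front',(abs(q[:,1])<.06)&(abs(q[:,0]+.08)<.03),0)
```

```text
left 189 [74.7 79.3 84.5] zmax 0.1187
right 179 [-84.9 -80.2 -75.4] zmax 0.1193
front 187 [-83.4 -79.  -74.7] zmax 0.1181
```

```bash
python3 -c "
from plant import bot
print(bot.job_done())"
```

```text
the job is handed in; nothing more can be done
None
```

The job is handed in at about 22 s: left, front, then right boards measured upright to within about 1 mm, the stop block is in against the right board, and nothing else was seen to be touched or moved.

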